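# Seat an empty jar on the kitchen scale

## Task

Slide the drawer open, take out the wider of the two glass jars and stand it on the kitchen scale, centred in the round sunk seat of the platform so that it sits level with no part of its foot up on the rim. The platform is out of true on its stem, so keep hold of the jar and feel for the seat with light pressure, never pressing the scale past its 1 kg mark, and let go only once the jar has dropped home. Leave the slim jar standing in the drawer and do not disturb the bowl or the egg cup.

Things in the scene. Friction and masses are not known exactly. Their poses are not given: they have to be found in the camera images.
- jarbox_drawer0 (a joint): how far the drawer of the small wooden jar chest is open, m: 0 shut, 0.133 fully open. The chest is 200 mm deep, 290 mm wide, 125 mm high. The drawer slides out towards the chest's own -x (the robot's side) with about 1 N of friction.
- jarbox_drawer0_handle (a point): middle of the drawer's bar handle: round bar 11 mm thick, 120 mm long, level along this point's y, 35 mm in front of the drawer's face, 38 mm below the chest's top; moves with the drawer, which opens along this point's -x. Inside, the drawer is 155 mm long and 248 mm wide; its side walls end 81 mm above its floor, its front panel about 10 mm higher.
- jar: the wider glass jar, empty, open, upright, 160 to 260 g: round body 66 mm across up to 65 mm, then a 58 mm neck, 85 mm high; edge of the foot bevelled 2 mm. Origin in the middle of its underside, z up. It stands in the drawer's front half, left or right, beside the slim jar, about 30 mm free on either side of it across the drawer; under the chest's top until the drawer is open.
- jar_mid (a point): centre of the wider jar, on its axis, 42.5 mm above its underside (half its height)
- slim_jar: the slimmer glass jar, 52 mm across and 82 mm high, also upright in the drawer: leave it standing there. Origin in the middle of its underside.
- scale: small white spring kitchen scale with a steel platform on a plunger; its housing (130 by 120 mm, top 55 mm above the cart) stands firm on rubber feet. Origin in the middle of the housing's underside, z up. Platform: 100 mm round steel plate with a sunk round seat in its middle, 70 mm across and 5 mm deep, inside a flat rim 15 mm wide.
- scale_mid (a point): point fixed to the housing, on its middle axis, 71 mm above its underside: the height of the seat's floor when unloaded (rim top 5 mm higher). The platform's own place is not measured: it is out of true on its stem, its centre 5.5 to 7.5 mm from this axis in an unknown direction, and stays so under light sideways force (below about 10 N).
- scale_plunger (a joint): how far the platform is pressed down, m: 0 unloaded, 0.008 at the 1 kg mark (about 10 N), stop at 0.0095. Springy: 1.25 N for each mm. The empty jar alone gives 1.2 to 2.1 mm.
- bowl: blue plastic bowl, 150 mm across, 60 mm high, standing on the cart beyond the scale; origin in the middle of its underside. Not to be disturbed.
- egg_cup: white ceramic egg cup, 49 mm across, 60 mm high, on the cart; origin in the middle of its underside. Not to be disturbed.
- lunch_box: small white hinged lunch box, shut, 120 mm by 100 mm, 57 mm high, fixed in place on the cart to the right of the scale; origin in the middle of its underside.
Mind the look-alikes: they are no part of the job. Leave any green or yellow look-alike of the scale alone.

How it is judged (in metres and radians):
On the way, in this order (a step that is already met when the one before it is completed fails the run):
1. the wider jar is lifted clear out of the opened drawer (contact force between the fingers and jar above 1 N and height (world z) of jar_mid above 0.15 m), for 0.2 s.
2. still held, the jar has dropped home: its foot is on the floor of the seat (contact force between the fingers and jar above 1 N and ((value of joint scale_plunger below 0.002 m and z of jar_mid in the frame of scale below 0.113 m) or (value of joint scale_plunger below 0.003 m and z of jar_mid in the frame of scale below 0.112 m) or (value of joint scale_plunger below 0.004 m and z of jar_mid in the frame of scale below 0.111 m) or (value of joint scale_plunger below 0.005 m and z of jar_mid in the frame of scale below 0.11 m) or (value of joint scale_plunger below 0.006 m and z of jar_mid in the frame of scale below 0.109 m) or (value of joint scale_plunger below 0.007 m and z of jar_mid in the frame of scale below 0.108 m) or (value of joint scale_plunger below 0.008 m and z of jar_mid in the frame of scale below 0.107 m)) and value of joint scale_plunger above 0.0003 m and z of jar_mid in the frame of scale above 0.1 m and horizontal distance between jar_mid and scale below 0.012 m and angle between jar_mid's own z axis and vertical below 0.035 rad), for 0.1 s.
At the end, for the whole second after the job is handed in: the wider jar stands free and at rest in the platform's seat: level within 0.03 rad, within 12 mm of the housing's middle, its centre 107 to 114 mm above the scale's origin, the plunger down 0.6 to 4.5 mm; the slim jar upright (within 0.3 rad) in the drawer (z of jar_mid in the frame of scale between 0.107 and 0.114 m and angle between jar_mid's own z axis and vertical below 0.03 rad and horizontal distance between jar_mid and scale below 0.012 m and value of joint scale_plunger between 0.0006 and 0.0045 m and linear speed of jar below 0.01 m/s and contact force between the fingers and jar below 0.1 N and angle between slim_jar's own z axis and vertical below 0.3 rad and height (world z) of slim_jar below 0.04 m); the robot touches nothing.
It fails at once if the scale is pressed past its 1 kg mark (plunger down more than 8 mm) (value of joint scale_plunger above 0.008 m).
It fails at once if the slim jar is tipped over or taken out (angle between slim_jar's own z axis and vertical above 0.5 rad or height (world z) of slim_jar above 0.06 m).
It fails at once if the bowl or the egg cup is moved more than 20 mm (distance of any of bowl, egg_cup from where it was at the start of the episode above 0.02 m).
It also fails if it takes over 72 s, if anything falls off the work surface, if the arm or the gripper's body presses on something with over 40 N, if the wrist force passes 120 N, or if a joint passes its speed limit or range.

## Robot

A 6-joint arm with a two-finger parallel gripper is mounted at the origin on the work surface. World frame = base frame: x ahead of the robot, y to its left, z up, the work surface at z = 0. Lengths are in m, angles in degrees, forces in N, time in s.
With the tool pointing down it reaches from about 0.3 to 0.75 m from the base axis. Payload 8.5 kg.
Tool frame: the origin (TCP) lies on the mounting face of the last link; the fingertips stand 173 mm ahead of it and the grasp point (between the pads) lies 155 mm ahead of it (env.tips_ahead is the distance from the TCP to the fingertips, in m); z points along the fingers, x is the direction in which the jaws open and shut, and the axes are right-handed (so a half turn about z gives the same grasp; the last joint's range is limited). The gripper opens to 85 mm and grips with 20 to 120 N. Pads are 22 mm wide; open, the fingers measure 114 mm over their backs; the gripper's body (76 mm by 85 mm) begins 54 mm behind the grasp point. The pads swing forward as they close: fully open they stand 13 mm farther back than shut.
Start: joints at [51.835, 21.807, 74.336, -0, 83.858, -12.336], TCP at [0.24, 0.495, 0.405] pointing down, gripper open.
Joint ranges: [-178.18, 178.18], [-50.72, 133.34], [12.68, 142.11], [-81.47, 261.47], [9.98, 163.14], [-165.26, 165.26]. Speed limits (degrees/s): [136.94, 136.94, 180, 180, 180, 180].

## Interface

Orientations are given as a 3x3 rotation matrix whose columns are the frame's x, y, z axes.
In Python, from rig import env gives the robot as it stands. The module is installed in compiled form; this text tells all that it offers.
- The arm moves only by the tool step_arm, never from a script. Its argument "increments" is a list of rows, each an object of numbers: "x", "y", "z": the shift along the tool's x, y, z in cm; "wx", "wy", "wz": the turn, a rotation vector about the tool's x, y, z in rad; "gripper": the finger opening in cm, from 0 to 8.54. A call has 1 to 20 rows; each row shifts and turns the commanded pose from where the row before left it, along the tool's axes as they then stand; what a row does not reach is not made up. A row lasts 1/10 s, in which the tool goes at most 50 mm and 8.59 degrees, less where a joint would pass 70% of its speed; a pose out of reach is approached as far as the arm can. A call with a gripper value outside its range is refused whole. The fingers move at their own pace and stop on an object; "newtons" is the grip in N (left out, the last holds). Time passes only in rows, so rows that do not move let the fingers close. It gives the time, the measured TCP pose, the force and the opening at its end, in the units of the state.
- env.observe(): the state, without advancing time (a new reading comes with each control period).
- env.get_image(name): name is "scene" or "top" or "wrist"; returns a dict with "color" (420x560x3 uint8, blue, green, red), "camera_matrix" (3x3 intrinsics, pixels), "distortion" ([k1, k2, p1, p2, k3] as OpenCV has them; the pictures are not rectified), "rvec" (rotation vector, rad) and "tvec" (3), from world to camera coordinates, as OpenCV has them. Camera axes: x right, y down, z forward; pixel columns grow to the right and rows downward; lengths in m; the calibration is good to about 2 mm. A picture is of the moment at which its call begins. There is no depth.
- env.close_job(): hands the job in, once; it reports no verdict.
The state is a dict: "time_s": time; "q": joint angles; "qvel": joint speeds; "joint_efforts": joint torques, N m; "position": TCP position; "tool_rot": TCP orientation; "ft_force": force on the tool from outside, world axes, zero at the start; "wrist_torque": the same for the moment, N m; "grip_width": finger opening in m.
Only numpy, scipy, OpenCV 4.12 (cv2) and the standard library are available. Lean on these libraries where they do the work, as an engineer would, in place of code of your own. Each camera call takes 0.05 s, during which the arm holds its last target. There are 200 camera calls.

## Working session

There is one attempt and no reset: what is moved stays moved. The work goes in short steps, Python scripts to look and compute and a tool call to move; the robot and the scene stay as the last step left them, time stands still between calls to the robot, and variables do not carry over. Pictures are saved under pics/ and viewed, about 8 in all and at most 12, crops included, and the job is handed in when it is done.

Besides the shell and the picture viewer there is one more tool, called after "Emit:" in YAML: its name, and indented under it one key for each argument. step_arm: Moves the arm, as the interface text tells. Its arguments: {"type":"object","properties":{"increments":{"type":"array"},"newtons":{"type":"number"}},"required":["increments"]}

```bash
mkdir -p pics; cat > h.py <<'E'
import numpy as np, cv2
from rig import env
def snap(name,fn,crop=None,scale=1):
    im=env.get_image(name); c=im["color"]
    if crop: x0,y0,x1,y1=crop; c=c[y0:y1,x0:x1]
    if scale!=1: c=cv2.resize(c,None,fx=scale,fy=scale,interpolation=cv2.INTER_CUBIC)
    cv2.imwrite("pics/"+fn,c); np.save("pics/"+name+".npy",im,allow_pickle=True); return im
def load(name): return np.load("pics/"+name+".npy",allow_pickle=True).item()
def ray(im,uv):
    R=cv2.Rodrigues(np.array(im["rvec"],float))[0]; t=np.array(im["tvec"],float).ravel()
    p=cv2.undistortPoints(np.array([[uv]],float),np.array(im["camera_matrix"]),np.array(im["distortion"])).ravel()
    return -R.T@t, R.T@np.array([p[0],p[1],1])
def atz(im,uv,z):
    c,d=ray(im,uv); return c+d*(z-c[2])/d[2]
def proj(im,P):
    return cv2.projectPoints(np.array(P,float).reshape(-1,1,3),np.array(im["rvec"],float),np.array(im["tvec"],float),np.array(im["camera_matrix"]),np.array(im["distortion"]))[0].reshape(-1,2)
def st():
    s=env.observe(); print({k:np.round(s[k],4).tolist() for k in ("time_s","position","tool_rot","ft_force","grip_width")})
E
python3 - <<'E'
from h import *
a=snap("scene","s0.png"); b=snap("top","t0.png")
cv2.imwrite("pics/w0.png",env.get_image("wrist")["color"])
st()
for i in (a,b): print(ray(i,(280,210)))
E
```

```text
{'time_s': 0.15, 'position': [0.2396, 0.495, 0.4043], 'tool_rot': [[0.4357, 0.9001, -0.0007], [0.9001, -0.4357, -0.0009], [-0.0011, -0.0002, -1.0]], 'ft_force': [-0.2174, -0.0401, -0.4245], 'grip_width': 0.0852}
(array([1.2768215 , 0.27173895, 1.07355146]), array([-0.57936352, -0.26949512, -0.76934324]))
(array([ 0.3884697 , -0.0698774 ,  1.44878454]), array([ 0.09868561, -0.02313073, -0.9948848 ]))
```

View pics/s0.png

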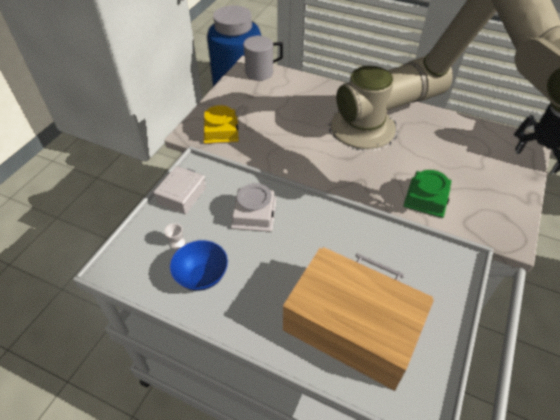

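View pics/t0.png

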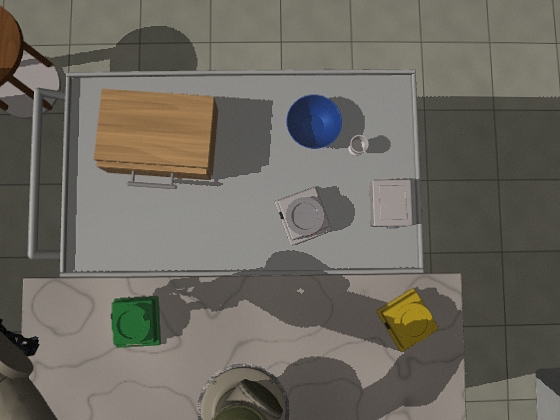

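The scene view shows the chest, bar handle at about (380,265), and the scale at (254,205). The top view shows the chest at (157,132), handle at (152,181) and scale platform at (304,215). The egg cup is at (358,145).

```bash
python3 - <<'E'
from h import *
b=load("top"); c=b["color"][80:255,90:345]
cv2.imwrite("pics/t1.png",cv2.resize(c,None,fx=3,fy=3,interpolation=cv2.INTER_CUBIC))
E
```

```text
(no output)
```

View pics/t1.png

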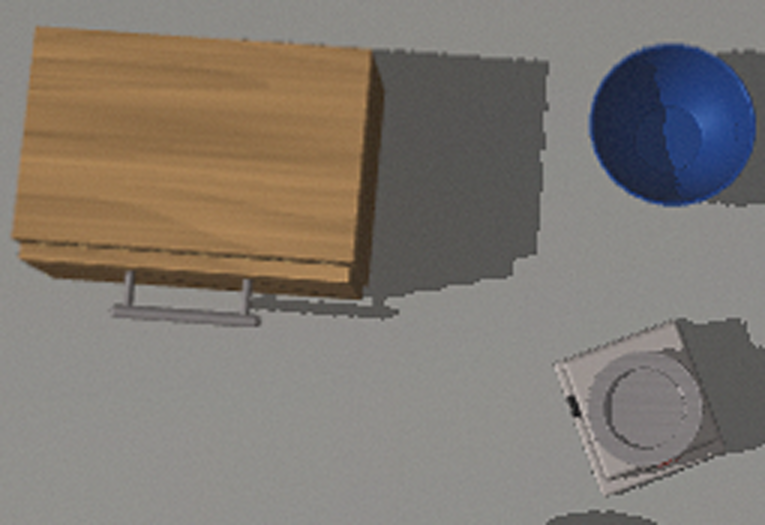

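```bash
python3 - <<'E'
from h import *
b=load("top"); f=lambda u,v:(u/3+90-1/3,v/3+80-1/3)
for z0 in (0,):
    P=[atz(b,f(*p),z0+.125) for p in ((37,27),(371,50),(357,263),(13,240))]
    print(np.round(P,4),[np.linalg.norm(P[i]-P[(i+1)%4]).round(4) for i in range(4)])
    H=[atz(b,f(*p),z0+.0925) for p in ((112,309),(260,320))]
    d=H[0]-H[1]; print("H",np.round(H,4),np.linalg.norm(d),np.mean(H,0),np.degrees(np.arctan2(-d[0],d[1])))
    R=[atz(b,f(*p),z0+.076) for p in ((587,408),(703,408),(645,350),(645,466))]
    print("rim",np.round(R,4),np.mean(R,0))
a=load("scene")
print(proj(a,[np.mean(H,0),np.mean(R,0)]))
print(env.tips_ahead)
E
```

```text
[[0.8377 0.3534 0.125 ]
 [0.8137 0.0666 0.125 ]
 [0.6295 0.0778 0.125 ]
 [0.6523 0.3687 0.125 ]] [np.float64(0.2878), np.float64(0.1846), np.float64(0.2918), np.float64(0.186)]
H [[0.5975 0.2921 0.0925]
 [0.5867 0.1646 0.0925]] 0.1280484365302093 [0.59211605 0.22835078 0.0925    ] -4.853230330817484
rim [[ 0.5098 -0.1154  0.076 ]
 [ 0.5088 -0.2158  0.076 ]
 [ 0.5598 -0.1664  0.076 ]
 [ 0.4591 -0.1648  0.076 ]] [ 0.50935934 -0.16561909  0.076     ]
[[379.92967492 264.28225998]
 [254.6067285  196.07894781]]
0.1734
```

Emit:
step_arm:
  increments:
    - {"wz": 0.134, "z": 0.8, "gripper": 3.0}
    - {"wz": 0.134, "z": 0.8}
    - {"wz": 0.134, "z": 0.8}
    - {"wz": 0.134, "z": 0.8}
    - {"wz": 0.134, "z": 0.8}
    - {"wz": 0.134, "z": 0.8}
    - {"wz": 0.134, "z": 0.8}
    - {"wz": 0.134, "z": 0.8}
    - {"wz": 0.132, "z": 0.8}

```text
invalid input at $.increments[0]: expected keys x, y, z, wx, wy, wz, gripper
```

Emit:
step_arm:
  increments:
    - {"x": 3.1, "y": 1.97}
    - {"x": 3.1, "y": 1.97}
    - {"x": 3.1, "y": 1.97}
    - {"x": 3.1, "y": 1.97}
    - {"x": 3.1, "y": 1.97}
    - {"x": 3.1, "y": 1.97}
    - {"x": 3.1, "y": 1.97}
    - {"x": 3.1, "y": 1.97}
    - {"x": 3.1, "y": 1.97}
    - {"x": 3.1, "y": 1.97}
    - {"x": 3.1, "y": 1.97}
    - {"x": 3.1, "y": 1.97}
    - {}

```text
invalid input at $.increments[0]: expected keys x, y, z, wx, wy, wz, gripper
```

```bash
cat >> h.py <<'E'
def to(p,yaw=None):
    "tool-frame cm to world target p, and wz rad to yaw (deg)"
    s=env.observe(); R=np.array(s["tool_rot"]); print("cm",np.round(R.T@(np.array(p)-s["position"])*100,2))
    if yaw is not None:
        y=np.degrees(np.arctan2(R[1,0],R[0,0])); print("wz",round(float(np.radians(y-yaw)),3))
E
python3 - <<'E'
from h import *
w=snap("wrist","w1.png"); st(); to([.592,.228,.245],-4.8)
print(proj(w,[[.592,.228,.087],[.5975,.292,.087],[.5867,.1646,.087]]), env.observe()["q"])
E
```

```text
{'time_s': 0.2, 'position': [0.2396, 0.495, 0.4044], 'tool_rot': [[0.4357, 0.9001, -0.0005], [0.9001, -0.4357, -0.0007], [-0.0009, -0.0002, -1.0]], 'ft_force': [0.0347, 0.1929, 0.3795], 'grip_width': 0.0852}
cm [-8.67 43.35 15.94]
wz 1.204
[[212.21094463 501.87085174]
 [256.2169925  492.93916578]
 [171.1540995  509.33081891]] [ 5.18333608e+01  2.18272333e+01  7.43647099e+01  2.10075479e-04
  8.38582261e+01 -1.23360773e+01]
```

View pics/w1.png

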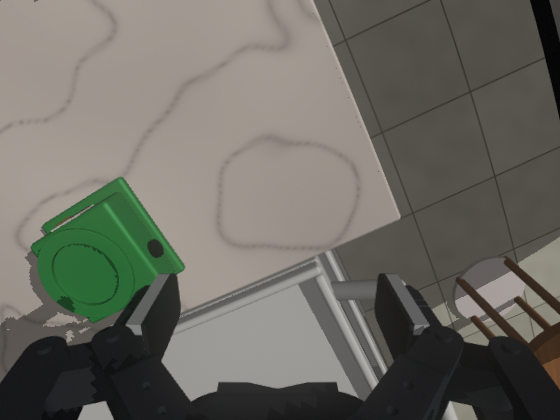

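The moves were refused because every row needs all the keys. So the arm hasn't moved, and this wrist picture only shows the green look-alike at (90,260). I'm resending the moves with full rows.

Emit:
step_arm:
  increments:
    - {"x": 0, "y": 0, "z": 0.8, "wx": 0, "wy": 0, "wz": 0.134, "gripper": 3.0}
    - {"x": 0, "y": 0, "z": 0.8, "wx": 0, "wy": 0, "wz": 0.134, "gripper": 3.0}
    - {"x": 0, "y": 0, "z": 0.8, "wx": 0, "wy": 0, "wz": 0.134, "gripper": 3.0}
    - {"x": 0, "y": 0, "z": 0.8, "wx": 0, "wy": 0, "wz": 0.134, "gripper": 3.0}
    - {"x": 0, "y": 0, "z": 0.8, "wx": 0, "wy": 0, "wz": 0.134, "gripper": 3.0}
    - {"x": 0, "y": 0, "z": 0.8, "wx": 0, "wy": 0, "wz": 0.134, "gripper": 3.0}
    - {"x": 0, "y": 0, "z": 0.8, "wx": 0, "wy": 0, "wz": 0.134, "gripper": 3.0}
    - {"x": 0, "y": 0, "z": 0.8, "wx": 0, "wy": 0, "wz": 0.134, "gripper": 3.0}
    - {"x": 0, "y": 0, "z": 0.8, "wx": 0, "wy": 0, "wz": 0.132, "gripper": 3.0}

```text
time_s: 1.1
position: [0.2396, 0.495, 0.3322]
tool_rot: [[0.996, -0.089, -0.0], [-0.089, -0.996, -0.0], [-0.0, 0.0, -1.0]]
ft_force: [-0.4, 0.1, -0.2]
grip_width: 0.0301
```

Emit:
step_arm:
  increments:
    - {"x": 3.1, "y": 1.97, "z": 0, "wx": 0, "wy": 0, "wz": 0, "gripper": 3.0}
    - {"x": 3.1, "y": 1.97, "z": 0, "wx": 0, "wy": 0, "wz": 0, "gripper": 3.0}
    - {"x": 3.1, "y": 1.97, "z": 0, "wx": 0, "wy": 0, "wz": 0, "gripper": 3.0}
    - {"x": 3.1, "y": 1.97, "z": 0, "wx": 0, "wy": 0, "wz": 0, "gripper": 3.0}
    - {"x": 3.1, "y": 1.97, "z": 0, "wx": 0, "wy": 0, "wz": 0, "gripper": 3.0}
    - {"x": 3.1, "y": 1.97, "z": 0, "wx": 0, "wy": 0, "wz": 0, "gripper": 3.0}
    - {"x": 3.1, "y": 1.97, "z": 0, "wx": 0, "wy": 0, "wz": 0, "gripper": 3.0}
    - {"x": 3.1, "y": 1.97, "z": 0, "wx": 0, "wy": 0, "wz": 0, "gripper": 3.0}
    - {"x": 3.1, "y": 1.97, "z": 0, "wx": 0, "wy": 0, "wz": 0, "gripper": 3.0}
    - {"x": 3.1, "y": 1.97, "z": 0, "wx": 0, "wy": 0, "wz": 0, "gripper": 3.0}
    - {"x": 3.1, "y": 1.97, "z": 0, "wx": 0, "wy": 0, "wz": 0, "gripper": 3.0}
    - {"x": 3.1, "y": 1.97, "z": 0, "wx": 0, "wy": 0, "wz": 0, "gripper": 3.0}
    - {"x": 0, "y": 0, "z": 0, "wx": 0, "wy": 0, "wz": 0, "gripper": 3.0}
    - {"x": 0, "y": 0, "z": 0, "wx": 0, "wy": 0, "wz": 0, "gripper": 3.0}

```text
time_s: 2.5
position: [0.5907, 0.2278, 0.3321]
tool_rot: [[0.996, -0.085, -0.001], [-0.085, -0.996, -0.0], [-0.001, 0.0, -1.0]]
ft_force: [0.2, -0.3, 0.3]
grip_width: 0.0301
```

```bash
python3 - <<'E'
from h import *
w=snap("wrist","w2.png"); st(); to([.592,.228,.245],-4.8)
print(proj(w,[[.592,.228,.087],[.5975,.292,.087],[.5867,.1646,.087]]), np.round(env.observe()["q"],1))
E
```

```text
{'time_s': 2.55, 'position': [0.5901, 0.2285, 0.3324], 'tool_rot': [[0.9965, -0.084, -0.001], [-0.084, -0.9965, 0.0], [-0.001, 0.0, -1.0]], 'ft_force': [0.1506, 0.1341, -0.4029], 'grip_width': 0.0299}
cm [0.2  0.03 8.74]
wz -0.0
[[278.61280661 221.75485418]
 [278.87324299 122.36928792]
 [278.58696358 303.88060246]] [10.5 33.3 66.8  0.  80.  15.3]
```

View pics/w2.png

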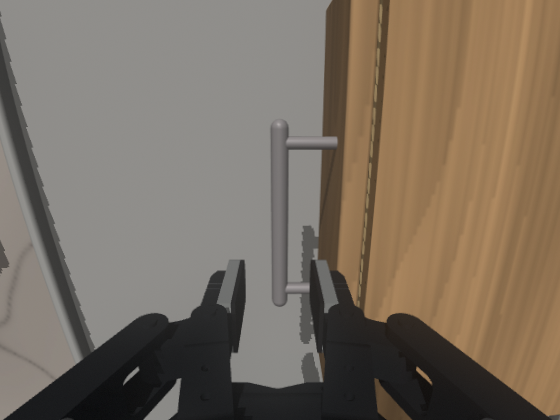

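The bar runs from (279,120) to (279,305) and matches the prediction, so I'll descend, grip and pull.

Emit:
step_arm:
  increments:
    - {"x": 0.2, "y": 0, "z": 2.9, "wx": 0, "wy": 0, "wz": 0, "gripper": 3.0}
    - {"x": 0, "y": 0, "z": 2.9, "wx": 0, "wy": 0, "wz": 0, "gripper": 3.0}
    - {"x": 0, "y": 0, "z": 2.9, "wx": 0, "wy": 0, "wz": 0, "gripper": 3.0}
    - {"x": 0, "y": 0, "z": 0, "wx": 0, "wy": 0, "wz": 0, "gripper": 0.5}
    - {"x": 0, "y": 0, "z": 0, "wx": 0, "wy": 0, "wz": 0, "gripper": 0.5}
    - {"x": 0, "y": 0, "z": 0, "wx": 0, "wy": 0, "wz": 0, "gripper": 0.5}
    - {"x": 0, "y": 0, "z": 0, "wx": 0, "wy": 0, "wz": 0, "gripper": 0.5}
  newtons: 40

```text
time_s: 3.25
position: [0.5918, 0.229, 0.2454]
tool_rot: [[0.997, -0.083, -0.001], [-0.083, -0.997, 0.001], [-0.001, -0.001, -1.0]]
ft_force: [-1.5, 5.9, -4.7]
grip_width: 0.0093
```

Emit:
step_arm:
  increments:
    - {"x": -1.0, "y": 0, "z": 0, "wx": 0, "wy": 0, "wz": 0, "gripper": 0.5}
    - {"x": -1.5, "y": 0, "z": 0, "wx": 0, "wy": 0, "wz": 0, "gripper": 0.5}
    - {"x": -1.5, "y": 0, "z": 0, "wx": 0, "wy": 0, "wz": 0, "gripper": 0.5}
    - {"x": -1.5, "y": 0, "z": 0, "wx": 0, "wy": 0, "wz": 0, "gripper": 0.5}
    - {"x": -1.5, "y": 0, "z": 0, "wx": 0, "wy": 0, "wz": 0, "gripper": 0.5}
    - {"x": -1.5, "y": 0, "z": 0, "wx": 0, "wy": 0, "wz": 0, "gripper": 0.5}
    - {"x": -1.5, "y": 0, "z": 0, "wx": 0, "wy": 0, "wz": 0, "gripper": 0.5}
    - {"x": -1.5, "y": 0, "z": 0, "wx": 0, "wy": 0, "wz": 0, "gripper": 0.5}
    - {"x": -1.0, "y": 0, "z": 0, "wx": 0, "wy": 0, "wz": 0, "gripper": 0.5}
    - {"x": -0.6, "y": 0, "z": 0, "wx": 0, "wy": 0, "wz": 0, "gripper": 0.5}
    - {"x": 0, "y": 0, "z": 0, "wx": 0, "wy": 0, "wz": 0, "gripper": 0.5}

```text
time_s: 4.35
position: [0.4608, 0.2398, 0.2454]
tool_rot: [[0.997, -0.083, -0.001], [-0.083, -0.997, 0.001], [-0.001, -0.001, -1.0]]
ft_force: [0.5, 6.5, -9.1]
grip_width: 0.0096
```

Emit:
step_arm:
  increments:
    - {"x": 0, "y": 0, "z": 0, "wx": 0, "wy": 0, "wz": 0, "gripper": 3.2}
    - {"x": 0, "y": 0, "z": 0, "wx": 0, "wy": 0, "wz": 0, "gripper": 3.2}
    - {"x": 0, "y": 0, "z": -3, "wx": 0, "wy": 0, "wz": 0, "gripper": 3.2}
    - {"x": 0, "y": 0, "z": -3, "wx": 0, "wy": 0, "wz": 0, "gripper": 3.2}
    - {"x": 0, "y": 0, "z": -3, "wx": 0, "wy": 0, "wz": 0, "gripper": 3.2}
    - {"x": 0, "y": 0, "z": -3, "wx": 0, "wy": 0, "wz": -0.14, "gripper": 3.2}
    - {"x": 0, "y": 0, "z": 0, "wx": 0, "wy": 0, "wz": -0.143, "gripper": 8.5}
    - {"x": 0, "y": 0, "z": 0, "wx": 0, "wy": 0, "wz": -0.143, "gripper": 8.5}
    - {"x": 0, "y": 0, "z": 0, "wx": 0, "wy": 0, "wz": -0.143, "gripper": 8.5}
    - {"x": 0, "y": 0, "z": 0, "wx": 0, "wy": 0, "wz": -0.143, "gripper": 8.5}
    - {"x": 0, "y": 0, "z": 0, "wx": 0, "wy": 0, "wz": -0.143, "gripper": 8.5}
    - {"x": 0, "y": 0, "z": 0, "wx": 0, "wy": 0, "wz": -0.143, "gripper": 8.5}
    - {"x": 0, "y": 0, "z": 0, "wx": 0, "wy": 0, "wz": -0.143, "gripper": 8.5}
    - {"x": 0, "y": 0, "z": 0, "wx": 0, "wy": 0, "wz": -0.143, "gripper": 8.5}
    - {"x": 0, "y": 0, "z": 0, "wx": 0, "wy": 0, "wz": -0.143, "gripper": 8.5}
    - {"x": 0, "y": 0, "z": 0, "wx": 0, "wy": 0, "wz": -0.143, "gripper": 8.5}
    - {"x": 0, "y": 0, "z": 0, "wx": 0, "wy": 0, "wz": 0, "gripper": 8.5}

```text
time_s: 6.05
position: [0.462, 0.2389, 0.3662]
tool_rot: [[0.084, 0.996, 0.001], [0.996, -0.084, -0.0], [-0.0, 0.001, -1.0]]
ft_force: [-0.1, 0.1, 0.1]
grip_width: 0.0847
```

```bash
python3 - <<'E'
from h import *
w=snap("wrist","w3.png"); t=snap("top","t3.png",(100,80,220,250),3); st()
a=cv2.imread("pics/w3.png"); b=cv2.imread("pics/t3.png")
b=cv2.resize(b,(296,420)); cv2.imwrite("pics/c3.png",np.hstack([a,b])[:, :800])
P=[[.59,.229,.02],[.59,.229,.1],[.55,.30,.1],[.55,.18,.1]]
print(proj(w,P),proj(t,P))
E
```

```text
{'time_s': 6.15, 'position': [0.462, 0.2389, 0.366], 'tool_rot': [[0.0887, 0.9961, 0.0007], [0.9961, -0.0887, -0.0001], [-0.0, 0.0007, -1.0]], 'ft_force': [-0.6483, 0.6986, -0.4844], 'grip_width': 0.0851}
[[277.39003144 299.76567704]
 [277.45198361 353.08797646]
 [361.50543178 307.23547241]
 [213.17476822 317.79603992]] [[157.18815383 189.18944829]
 [150.72469994 184.88648473]
 [122.84321962 200.67472259]
 [169.66993332 200.21917405]]
```

View pics/c3.png

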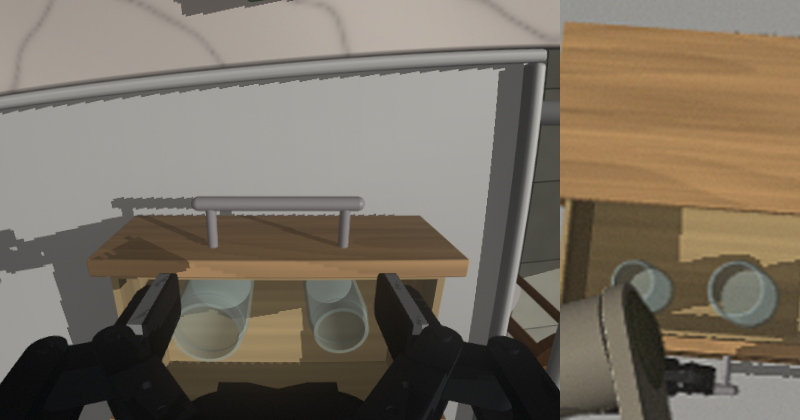

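Wrist view: the wide jar is on the left, at −y, with its mouth ellipse spanning about (173–243, 307–360). The slim jar's mouth spans (313–369, 303–352). The top view agrees, showing the wide jar at (742,293) in the composite.

```bash
python3 - <<'E'
from h import *
w=load("wrist"); t=load("top")
for z in (.095,.105,.115):
    p=[atz(w,q,z) for q in ((173,333),(243,333),(207,333),(207,307),(207,360),(313,328),(369,328))]
    print(z,np.round(p,4)[2:5].tolist(),np.linalg.norm(p[0]-p[1]),np.linalg.norm(p[3]-p[4]),np.linalg.norm(p[5]-p[6]),np.round((p[5]+p[6])/2,4))
for z in (.02,.06,.1): print(z,atz(t,(100+(742-560)/2.467,80+293/2.4706),z))
im=w["color"]; c=cv2.resize(im[265:420,130:400],None,fx=2.9,fy=2.9,interpolation=cv2.INTER_CUBIC); cv2.imwrite("pics/w3z.png",c)
c=cv2.resize(t["color"][150:240,100:220],None,fx=6,fy=6,interpolation=cv2.INTER_CUBIC); cv2.imwrite("pics/t3z.png",c)
E
```

```text
0.095 [[0.5686, 0.171, 0.095], [0.5427, 0.1751, 0.095], [0.5975, 0.1663, 0.095]] 0.05970969968332878 0.055531500104007654 0.04734895762816591 [0.5728 0.2841 0.095 ]
0.105 [[0.5608, 0.1741, 0.105], [0.536, 0.1781, 0.105], [0.5885, 0.1697, 0.105]] 0.05722489681277395 0.053220571869625935 0.04537854366768344 [0.5648 0.2825 0.105 ]
0.115 [[0.553, 0.1773, 0.115], [0.5292, 0.181, 0.115], [0.5795, 0.173, 0.115]] 0.05474009394221908 0.05090964363524432 0.043408129707201024 [0.5568 0.2809 0.115 ]
0.02 [0.56389576 0.18374477 0.02      ]
0.06 [0.55898456 0.17664441 0.06      ]
0.1 [0.55407336 0.16954405 0.1       ]
```

View pics/t3z.png

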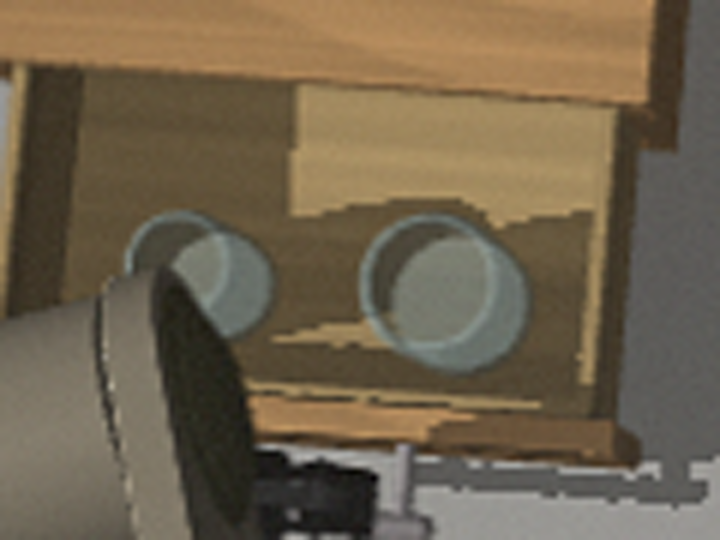

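```bash
python3 - <<'E'
from h import *
t=load("top"); f=lambda u,v:(100+u/6-.4,150+v/6-.4)
for z in (.095,.105,.115): print(z,atz(t,f(429,279),z), np.linalg.norm(atz(t,f(360,279),z)-atz(t,f(498,279),z)))
for z in (.01,.02): print(z,atz(t,f(451,293),z))
print(atz(t,f(199,272),.1))
E
```

```text
0.095 [0.56119364 0.17735176 0.095     ] 0.059068034481030984
0.105 [0.55991778 0.17552555 0.105     ] 0.058631716643543365
0.115 [0.55864192 0.17369934 0.115     ] 0.05819539880605571
0.01 [0.5655398  0.18281579 0.01      ]
0.02 [0.56430911 0.18105949 0.02      ]
[0.56452969 0.27475067 0.1       ]
```

Emit:
step_arm:
  increments:
    - {"x": -1.36, "y": 2.58, "z": 0, "wx": 0, "wy": 0, "wz": 0, "gripper": 8.54}
    - {"x": -1.36, "y": 2.58, "z": 0, "wx": 0, "wy": 0, "wz": 0, "gripper": 8.54}
    - {"x": -1.36, "y": 2.58, "z": 0, "wx": 0, "wy": 0, "wz": 0, "gripper": 8.54}
    - {"x": -1.36, "y": 2.58, "z": 0, "wx": 0, "wy": 0, "wz": 0, "gripper": 8.54}
    - {"x": 0, "y": 0, "z": 0, "wx": 0, "wy": 0, "wz": 0, "gripper": 8.54}
    - {"x": 0, "y": 0, "z": 3, "wx": 0, "wy": 0, "wz": 0, "gripper": 8.54}
    - {"x": 0, "y": 0, "z": 2, "wx": 0, "wy": 0, "wz": 0, "gripper": 8.54}
    - {"x": 0, "y": 0, "z": 0, "wx": 0, "wy": 0, "wz": 0, "gripper": 8.54}

```text
time_s: 6.95
position: [0.5593, 0.1764, 0.3134]
tool_rot: [[0.087, 0.996, -0.005], [0.996, -0.087, -0.001], [-0.001, -0.005, -1.0]]
ft_force: [0.2, -0.1, -0.0]
grip_width: 0.0856
```

```bash
python3 - <<'E'
from h import *
w=snap("wrist","w4.png"); t=snap("top","t4.png"); st(); to([.560,.1755,.22],85.2)
a=w["color"]; b=cv2.resize(t["color"][150:240,120:200],(373,420),interpolation=cv2.INTER_CUBIC); cv2.imwrite("pics/c4.png",np.hstack([a[:,60:480],b]))
E
```

```text
{'time_s': 7.05, 'position': [0.56, 0.1765, 0.3164], 'tool_rot': [[0.0857, 0.9963, 0.0003], [0.9963, -0.0857, -0.0], [0.0, 0.0003, -1.0]], 'ft_force': [0.1738, -1.2958, 0.6124], 'grip_width': 0.0853}
cm [-0.1   0.01  9.64]
wz -0.002
```

View pics/c4.png

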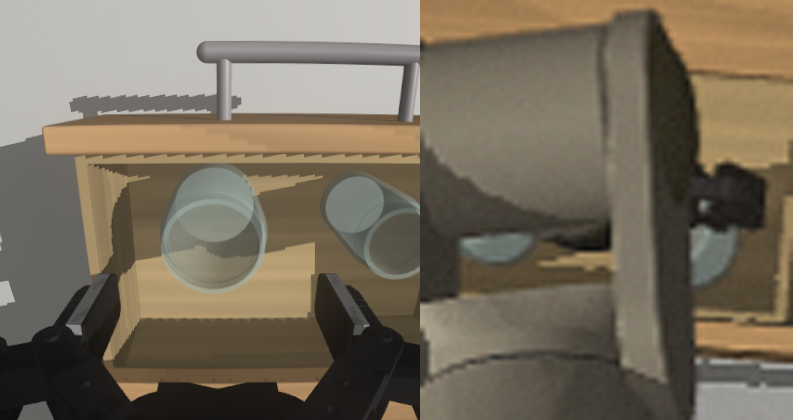

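Wrist view: the jar's mouth is centred at about (273,245), roughly between the pads, whose inner edges are at 178 and 378. I'll check the position before descending.

```bash
python3 - <<'E'
from h import *
w=load("wrist")
for z in (.1,.105,.11): print(atz(w,(273,245),z), np.linalg.norm(atz(w,(222,245),z)-atz(w,(325,245),z)))
for z in (.015,.02,.025):print(atz(w,(276,205),z), np.linalg.norm(atz(w,(233,205),z)-atz(w,(317,205),z)))
E
```

```text
[0.56094267 0.1741912  0.1       ] 0.059489532397035354
[0.55868069 0.17445665 0.105     ] 0.05786458818368559
[0.55641872 0.17472211 0.11      ] 0.0562396439703358
[0.56426601 0.17529198 0.015     ] 0.06823502136150524
[0.56265932 0.17545272 0.02      ] 0.06696222212644386
[0.56105264 0.17561346 0.025     ] 0.0656894228913825
```

Emit:
step_arm:
  increments:
    - {"x": -0.15, "y": 0.05, "z": 2, "wx": 0, "wy": 0, "wz": 0, "gripper": 8.54}
    - {"x": 0, "y": 0, "z": 2, "wx": 0, "wy": 0, "wz": 0, "gripper": 8.54}
    - {"x": 0, "y": 0, "z": 2, "wx": 0, "wy": 0, "wz": 0, "gripper": 8.54}
    - {"x": 0, "y": 0, "z": 2, "wx": 0, "wy": 0, "wz": 0, "gripper": 8.54}
    - {"x": 0, "y": 0, "z": 1.6, "wx": 0, "wy": 0, "wz": 0, "gripper": 8.54}
    - {"x": 0, "y": 0, "z": 0, "wx": 0, "wy": 0, "wz": 0, "gripper": 8.54}
    - {"x": 0, "y": 0, "z": 0, "wx": 0, "wy": 0, "wz": 0, "gripper": 8.54}

```text
time_s: 7.75
position: [0.5608, 0.1748, 0.2211]
tool_rot: [[0.085, 0.996, 0.002], [0.996, -0.085, 0.0], [0.0, 0.002, -1.0]]
ft_force: [-0.0, 0.2, 0.6]
grip_width: 0.0852
```

Emit:
step_arm:
  increments:
    - {"x": 0, "y": 0, "z": 0, "wx": 0, "wy": 0, "wz": 0, "gripper": 5}
    - {"x": 0, "y": 0, "z": 0, "wx": 0, "wy": 0, "wz": 0, "gripper": 5}
    - {"x": 0, "y": 0, "z": 0, "wx": 0, "wy": 0, "wz": 0, "gripper": 5}
    - {"x": 0, "y": 0, "z": 0, "wx": 0, "wy": 0, "wz": 0, "gripper": 5}
    - {"x": 0, "y": 0, "z": 0, "wx": 0, "wy": 0, "wz": 0, "gripper": 5}
    - {"x": 0, "y": 0, "z": 0, "wx": 0, "wy": 0, "wz": 0, "gripper": 5}
  newtons: 30

```text
time_s: 8.35
position: [0.5608, 0.1746, 0.2211]
tool_rot: [[0.085, 0.996, 0.002], [0.996, -0.085, 0.0], [0.0, 0.002, -1.0]]
ft_force: [-0.6, -1.1, 5.7]
grip_width: 0.0655
```

Emit:
step_arm:
  increments:
    - {"x": 0, "y": 0, "z": -1, "wx": 0, "wy": 0, "wz": 0, "gripper": 5}
    - {"x": 0, "y": 0, "z": -2, "wx": 0, "wy": 0, "wz": 0, "gripper": 5}
    - {"x": 0, "y": 0, "z": -3, "wx": 0, "wy": 0, "wz": 0, "gripper": 5}
    - {"x": 0, "y": 0, "z": -3, "wx": 0, "wy": 0, "wz": 0, "gripper": 5}
    - {"x": 0, "y": 0, "z": -3, "wx": 0, "wy": 0, "wz": 0, "gripper": 5}
    - {"x": 0, "y": 0, "z": -3, "wx": 0, "wy": 0, "wz": 0, "gripper": 5}
    - {"x": 0, "y": 0, "z": -2, "wx": 0, "wy": 0, "wz": 0, "gripper": 5}
    - {"x": 0, "y": 0, "z": -1, "wx": 0, "wy": 0, "wz": 0, "gripper": 5}
    - {"x": 0, "y": 0, "z": 0, "wx": 0, "wy": 0, "wz": 0, "gripper": 5}

```text
time_s: 9.25
position: [0.5603, 0.1746, 0.4009]
tool_rot: [[0.085, 0.996, 0.002], [0.996, -0.085, 0.0], [0.0, 0.002, -1.0]]
ft_force: [0.2, 0.2, -2.4]
grip_width: 0.0653
```

Emit:
step_arm:
  increments:
    - {"x": -1.5, "y": 0.3, "z": 0, "wx": 0, "wy": 0, "wz": 0, "gripper": 5}
    - {"x": -3, "y": 0.6, "z": 0, "wx": 0, "wy": 0, "wz": 0, "gripper": 5}
    - {"x": -3, "y": 0.6, "z": 0, "wx": 0, "wy": 0, "wz": 0, "gripper": 5}
    - {"x": -3, "y": 0.6, "z": 0, "wx": 0, "wy": 0, "wz": 0, "gripper": 5}
    - {"x": -3, "y": 0.6, "z": 0, "wx": 0, "wy": 0, "wz": 0, "gripper": 5}
    - {"x": -3, "y": 0.6, "z": 0, "wx": 0, "wy": 0, "wz": 0, "gripper": 5}
    - {"x": -3, "y": 0.6, "z": 0, "wx": 0, "wy": 0, "wz": 0, "gripper": 5}
    - {"x": -3, "y": 0.6, "z": 0, "wx": 0, "wy": 0, "wz": 0, "gripper": 5}
    - {"x": -3, "y": 0.6, "z": 0, "wx": 0, "wy": 0, "wz": 0, "gripper": 5}
    - {"x": -3, "y": 0.6, "z": 0, "wx": 0, "wy": 0, "wz": 0, "gripper": 5}
    - {"x": -3, "y": 0.6, "z": 0, "wx": 0, "wy": 0, "wz": 0, "gripper": 5}
    - {"x": -2, "y": 0.5, "z": 0, "wx": 0, "wy": 0, "wz": 0, "gripper": 5}
    - {"x": 0, "y": 0, "z": 0, "wx": 0, "wy": 0, "wz": 0, "gripper": 5}
    - {"x": 0, "y": 0, "z": 0, "wx": 0, "wy": 0, "wz": 0, "gripper": 5}

```text
time_s: 10.65
position: [0.5998, -0.1651, 0.3989]
tool_rot: [[0.085, 0.996, -0.001], [0.996, -0.085, 0.001], [0.001, -0.002, -1.0]]
ft_force: [-0.5, 0.4, -2.7]
grip_width: 0.065
```

```bash
python3 - <<'E'
from h import *
w=snap("wrist","w5.png"); st(); print(proj(w,[[.509,-.166,.076]]),np.round(env.observe()["q"],1))
t=snap("top","t5.png")
E
```

```text
{'time_s': 10.7, 'position': [0.5998, -0.1645, 0.3992], 'tool_rot': [[0.0844, 0.9964, -0.0011], [0.9964, -0.0844, 0.0009], [0.0008, -0.0012, -1.0]], 'ft_force': [-0.3619, -0.243, -1.8186], 'grip_width': 0.0654}
[[265.36861435  80.57236712]] [ -26.2   29.4   62.5    0.    88.2 -111.4]
```

View pics/w5.png

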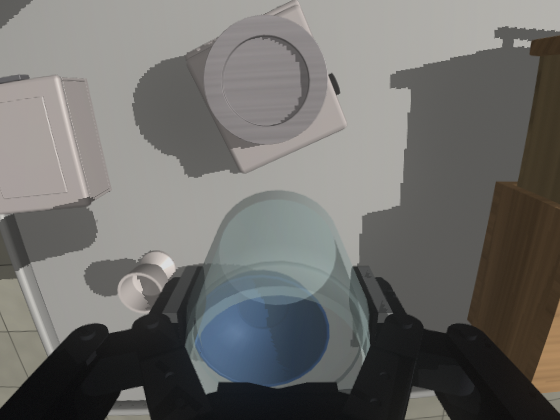

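The platform rim spans about (204–327, 15–144) and the seat about (221–311, 35–127). Both centre near (265.5,80), agreeing with the top camera. The held jar's foot edge tops out near (277,190).

```bash
python3 - <<'E'
from h import *
w=load("wrist"); s=env.observe()
R=[atz(w,p,.076) for p in ((204,80),(327,80),(265.5,15),(265.5,144))]; print(np.round(R,4),(R[0]+R[1])/2,(R[2]+R[3])/2)
S=[atz(w,p,.076) for p in ((218,80),(311,80),(265,35),(265,127))]; print(np.round(S,4),(S[0]+S[1])/2,(S[2]+S[3])/2)
a=np.linspace(0,2*np.pi,72); p=s["position"]
for z,r in ((.2,.031),(.2,.033),(.2+.065,.033),(.285,.029)):
    c=proj(w,np.c_[p[0]+r*np.cos(a),p[1]+r*np.sin(a),np.full(72,z)]); print(z,r,"u",c[:,0].min(),c[:,0].max(),"v",c[:,1].min(),c[:,1].max())
c=w["color"][160:400,170:390]; cv2.imwrite("pics/w5z.png",cv2.resize(c,None,fx=2.5,fy=2.5,interpolation=cv2.INTER_CUBIC))
b=w["color"][0:190,170:380]; cv2.imwrite("pics/w5y.png",cv2.resize(b,None,fx=3,fy=3,interpolation=cv2.INTER_CUBIC))
E
```

```text
[[ 0.5041 -0.2149  0.076 ]
 [ 0.5126 -0.1169  0.076 ]
 [ 0.4607 -0.1614  0.076 ]
 [ 0.5595 -0.1707  0.076 ]] [ 0.50831542 -0.16589053  0.076     ] [ 0.51013813 -0.16603027  0.076     ]
[[ 0.5051 -0.2037  0.076 ]
 [ 0.5116 -0.1296  0.076 ]
 [ 0.4751 -0.1631  0.076 ]
 [ 0.5455 -0.1697  0.076 ]] [ 0.50835653 -0.16667369  0.076     ] [ 0.51029781 -0.16643308  0.076     ]
0.2 0.031 u 219.72314482948042 335.58658834722536 v 196.28406578240222 301.40511773567573
0.2 0.033 u 215.9960543187299 339.307708365938 v 192.48249559556706 304.40642876197785
0.265 0.033 u 186.50041492207237 369.6988574150737 v 247.59092244963756 398.3495469022089
0.285 0.029 u 184.02396530834937 372.6374831132246 v 291.5505605011511 436.9682833968923
```

View pics/w5z.png

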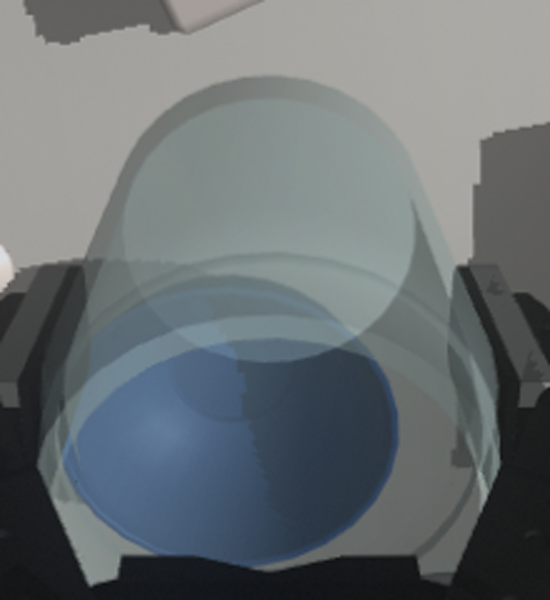

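View pics/w5y.png

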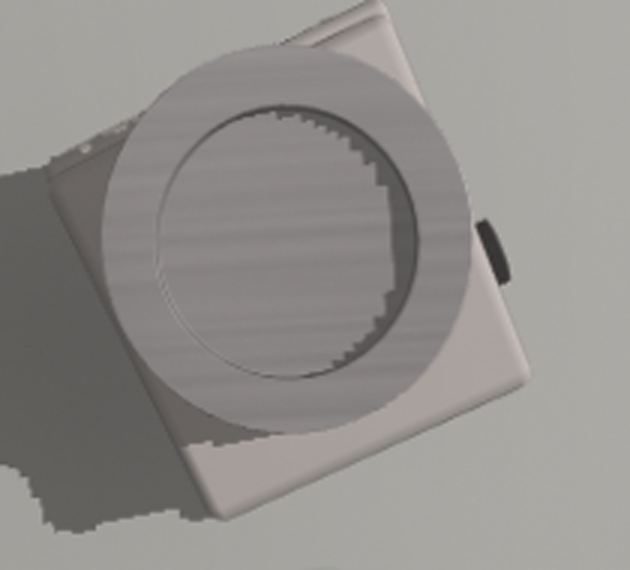

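Emit:
step_arm:
  increments:
    - {"x": -0.23, "y": -1.8, "z": 0, "wx": 0, "wy": 0, "wz": 0, "gripper": 5}
    - {"x": -0.23, "y": -1.8, "z": 0, "wx": 0, "wy": 0, "wz": 0, "gripper": 5}
    - {"x": -0.23, "y": -1.8, "z": 0, "wx": 0, "wy": 0, "wz": 0, "gripper": 5}
    - {"x": -0.23, "y": -1.8, "z": 0, "wx": 0, "wy": 0, "wz": 0, "gripper": 5}
    - {"x": 0, "y": -1.8, "z": 0, "wx": 0, "wy": 0, "wz": 0, "gripper": 5}
    - {"x": 0, "y": 0, "z": 3, "wx": 0, "wy": 0, "wz": 0, "gripper": 5}
    - {"x": 0, "y": 0, "z": 3, "wx": 0, "wy": 0, "wz": 0, "gripper": 5}
    - {"x": 0, "y": 0, "z": 3, "wx": 0, "wy": 0, "wz": 0, "gripper": 5}
    - {"x": 0, "y": 0, "z": 1.4, "wx": 0, "wy": 0, "wz": 0, "gripper": 5}
    - {"x": 0, "y": 0, "z": 0.5, "wx": 0, "wy": 0, "wz": 0, "gripper": 5}
    - {"x": 0, "y": 0, "z": 0, "wx": 0, "wy": 0, "wz": 0, "gripper": 5}
    - {"x": 0, "y": 0, "z": 0, "wx": 0, "wy": 0, "wz": 0, "gripper": 5}

```text
time_s: 11.95
position: [0.5097, -0.1662, 0.2917]
tool_rot: [[0.084, 0.996, 0.002], [0.996, -0.084, -0.001], [-0.001, 0.002, -1.0]]
ft_force: [-0.0, 0.2, -2.4]
grip_width: 0.0653
```

```bash
cat >> h.py <<'E'
def force(n=5):
    F=[]
    for _ in range(n): w=env.get_image("wrist"); F.append(env.observe()["ft_force"])
    print("F",np.round(np.mean(F,0),2),np.round(np.std(F,0),2)); return w
E
python3 - <<'E'
from h import *
force(); st(); to([.509,-.166,.283],84.9)
E
```

```text
F [ 0.2  -0.09 -1.9 ] [0.19 0.21 0.24]
{'time_s': 12.2, 'position': [0.5095, -0.1665, 0.2913], 'tool_rot': [[0.0846, 0.9964, 0.0009], [0.9964, -0.0846, -0.0005], [-0.0005, 0.0009, -1.0]], 'ft_force': [0.2626, -0.2795, -1.5759], 'grip_width': 0.0651}
cm [ 0.04 -0.05  0.83]
wz 0.004
```

Emit:
step_arm:
  increments:
    - {"x": 0.04, "y": -0.04, "z": 0.3, "wx": 0, "wy": 0, "wz": 0, "gripper": 5}
    - {"x": 0, "y": 0, "z": 0.3, "wx": 0, "wy": 0, "wz": 0, "gripper": 5}
    - {"x": 0, "y": 0, "z": 0.3, "wx": 0, "wy": 0, "wz": 0, "gripper": 5}
    - {"x": 0, "y": 0, "z": 0.2, "wx": 0, "wy": 0, "wz": 0, "gripper": 5}
    - {"x": 0, "y": 0, "z": 0, "wx": 0, "wy": 0, "wz": 0, "gripper": 5}
    - {"x": 0, "y": 0, "z": 0, "wx": 0, "wy": 0, "wz": 0, "gripper": 5}

```text
time_s: 12.8
position: [0.5091, -0.1661, 0.2797]
tool_rot: [[0.085, 0.996, -0.0], [0.996, -0.085, 0.0], [0.0, -0.0, -1.0]]
ft_force: [0.1, -0.2, -2.0]
grip_width: 0.0657
```

Emit:
step_arm:
  increments:
    - {"x": 0, "y": 0, "z": 0.2, "wx": 0, "wy": 0, "wz": 0, "gripper": 5}
    - {"x": 0, "y": 0, "z": 0, "wx": 0, "wy": 0, "wz": 0, "gripper": 5}
    - {"x": 0, "y": 0, "z": 0, "wx": 0, "wy": 0, "wz": 0, "gripper": 5}

```text
time_s: 13.1
position: [0.5091, -0.1661, 0.2777]
tool_rot: [[0.085, 0.996, -0.0], [0.996, -0.085, 0.0], [0.0, -0.0, -1.0]]
ft_force: [0.3, 0.4, -2.1]
grip_width: 0.0656
```

Emit:
step_arm:
  increments:
    - {"x": 0, "y": 0, "z": 0.1, "wx": 0, "wy": 0, "wz": 0, "gripper": 5}
    - {"x": 0, "y": 0, "z": 0, "wx": 0, "wy": 0, "wz": 0, "gripper": 5}
    - {"x": 0, "y": 0, "z": 0, "wx": 0, "wy": 0, "wz": 0, "gripper": 5}

```text
time_s: 13.4
position: [0.5091, -0.1661, 0.2767]
tool_rot: [[0.085, 0.996, -0.0], [0.996, -0.085, 0.0], [0.0, -0.0, -1.0]]
ft_force: [-0.9, 1.1, -2.3]
grip_width: 0.0651
```

```bash
python3 - <<'E'
from h import *
force(); st()
E
```

```text
F [-0.15 -0.13 -1.94] [0.23 0.28 0.18]
{'time_s': 13.65, 'position': [0.5091, -0.1661, 0.2767], 'tool_rot': [[0.0847, 0.9964, 0.0001], [0.9964, -0.0847, -0.0], [-0.0, 0.0001, -1.0]], 'ft_force': [-0.5611, 0.09, -1.9077], 'grip_width': 0.0655}
```

Emit:
step_arm:
  increments:
    - {"x": 0, "y": 0, "z": 0.1, "wx": 0, "wy": 0, "wz": 0, "gripper": 5}
    - {"x": 0, "y": 0, "z": 0.1, "wx": 0, "wy": 0, "wz": 0, "gripper": 5}
    - {"x": 0, "y": 0, "z": 0, "wx": 0, "wy": 0, "wz": 0, "gripper": 5}
    - {"x": 0, "y": 0, "z": 0, "wx": 0, "wy": 0, "wz": 0, "gripper": 5}

```text
time_s: 14.05
position: [0.5091, -0.1661, 0.2747]
tool_rot: [[0.085, 0.996, -0.0], [0.996, -0.085, 0.0], [0.0, -0.0, -1.0]]
ft_force: [-0.2, -0.5, -2.2]
grip_width: 0.0653
```

Emit:
step_arm:
  increments:
    - {"x": 0, "y": 0, "z": 0.1, "wx": 0, "wy": 0, "wz": 0, "gripper": 5}
    - {"x": 0, "y": 0, "z": 0, "wx": 0, "wy": 0, "wz": 0, "gripper": 5}
    - {"x": 0, "y": 0, "z": 0, "wx": 0, "wy": 0, "wz": 0, "gripper": 5}

```text
time_s: 14.35
position: [0.5091, -0.1661, 0.2737]
tool_rot: [[0.085, 0.996, -0.0], [0.996, -0.085, -0.0], [-0.0, -0.0, -1.0]]
ft_force: [0.6, -0.2, -2.4]
grip_width: 0.0657
```

```bash
python3 - <<'E'
from h import *
force(); st()
E
```

```text
F [-0.16 -0.1  -2.18] [0.17 0.47 0.53]
{'time_s': 14.6, 'position': [0.5091, -0.1661, 0.2737], 'tool_rot': [[0.0847, 0.9964, 0.0], [0.9964, -0.0847, 0.0], [0.0, 0.0, -1.0]], 'ft_force': [-0.3435, 0.2966, -1.4886], 'grip_width': 0.0655}
```

Emit:
step_arm:
  increments:
    - {"x": 0, "y": 0, "z": 0.1, "wx": 0, "wy": 0, "wz": 0, "gripper": 5}
    - {"x": 0, "y": 0, "z": 0.1, "wx": 0, "wy": 0, "wz": 0, "gripper": 5}
    - {"x": 0, "y": 0, "z": 0, "wx": 0, "wy": 0, "wz": 0, "gripper": 5}
    - {"x": 0, "y": 0, "z": 0, "wx": 0, "wy": 0, "wz": 0, "gripper": 5}

```text
time_s: 15.0
position: [0.5091, -0.1661, 0.2718]
tool_rot: [[0.085, 0.996, 0.0], [0.996, -0.085, -0.0], [-0.0, 0.0, -1.0]]
ft_force: [0.0, -0.2, -0.8]
grip_width: 0.0652
```

Emit:
step_arm:
  increments:
    - {"x": 0, "y": 0, "z": 0.1, "wx": 0, "wy": 0, "wz": 0, "gripper": 5}
    - {"x": 0, "y": 0, "z": 0, "wx": 0, "wy": 0, "wz": 0, "gripper": 5}
    - {"x": 0, "y": 0, "z": 0, "wx": 0, "wy": 0, "wz": 0, "gripper": 5}

```text
time_s: 15.3
position: [0.5091, -0.1661, 0.2708]
tool_rot: [[0.085, 0.996, 0.0], [0.996, -0.085, -0.0], [-0.0, 0.0, -1.0]]
ft_force: [1.8, 0.3, 0.4]
grip_width: 0.0652
```

```bash
python3 - <<'E'
from h import *
force(); st()
E
```

```text
F [ 0.64 -0.36  0.3 ] [0.15 0.46 0.25]
{'time_s': 15.55, 'position': [0.5091, -0.1661, 0.2708], 'tool_rot': [[0.0847, 0.9964, 0.0002], [0.9964, -0.0847, -0.0001], [-0.0001, 0.0002, -1.0]], 'ft_force': [0.56, -0.9246, 0.5099], 'grip_width': 0.0653}
```

Emit:
step_arm:
  increments:
    - {"x": 0, "y": 0.2, "z": 0, "wx": 0, "wy": 0, "wz": 0, "gripper": 5}
    - {"x": 0, "y": 0, "z": 0, "wx": 0, "wy": 0, "wz": 0, "gripper": 5}
    - {"x": 0, "y": 0, "z": 0, "wx": 0, "wy": 0, "wz": 0, "gripper": 5}

```text
time_s: 15.85
position: [0.511, -0.1662, 0.2705]
tool_rot: [[0.085, 0.996, -0.001], [0.996, -0.085, 0.0], [0.0, -0.001, -1.0]]
ft_force: [-0.4, 0.1, -2.1]
grip_width: 0.0654
```

Emit:
step_arm:
  increments:
    - {"x": 0, "y": 0.1, "z": 0, "wx": 0, "wy": 0, "wz": 0, "gripper": 5}
    - {"x": 0, "y": 0, "z": 0, "wx": 0, "wy": 0, "wz": 0, "gripper": 5}
    - {"x": 0, "y": 0, "z": 0, "wx": 0, "wy": 0, "wz": 0, "gripper": 5}

```text
time_s: 16.15
position: [0.5121, -0.1663, 0.2707]
tool_rot: [[0.085, 0.996, -0.0], [0.996, -0.085, 0.0], [0.0, -0.0, -1.0]]
ft_force: [0.5, 0.1, -2.7]
grip_width: 0.0654
```

```bash
python3 - <<'E'
from h import *
force(); st()
E
```

```text
F [ 0.4  -0.14 -2.4 ] [0.32 0.59 0.37]
{'time_s': 16.4, 'position': [0.5121, -0.1663, 0.2707], 'tool_rot': [[0.0847, 0.9964, 0.0], [0.9964, -0.0847, -0.0], [-0.0, 0.0, -1.0]], 'ft_force': [0.2543, 0.8822, -2.461], 'grip_width': 0.0654}
```

The force fell back to bare weight after a 2–3 mm shift in +x. So the foot had been on the rim and has now come off it. I'll descend to the floor gently.

Emit:
step_arm:
  increments:
    - {"x": 0, "y": 0, "z": 0.1, "wx": 0, "wy": 0, "wz": 0, "gripper": 5}
    - {"x": 0, "y": 0, "z": 0, "wx": 0, "wy": 0, "wz": 0, "gripper": 5}
    - {"x": 0, "y": 0, "z": 0.1, "wx": 0, "wy": 0, "wz": 0, "gripper": 5}
    - {"x": 0, "y": 0, "z": 0, "wx": 0, "wy": 0, "wz": 0, "gripper": 5}

```text
time_s: 16.8
position: [0.5121, -0.1663, 0.2688]
tool_rot: [[0.085, 0.996, 0.0], [0.996, -0.085, -0.0], [-0.0, 0.0, -1.0]]
ft_force: [-0.3, -0.2, -0.6]
grip_width: 0.0651
```

Emit:
step_arm:
  increments:
    - {"x": 0, "y": 0, "z": 0.1, "wx": 0, "wy": 0, "wz": 0, "gripper": 5}
    - {"x": 0, "y": 0, "z": 0, "wx": 0, "wy": 0, "wz": 0, "gripper": 5}
    - {"x": 0, "y": 0, "z": 0, "wx": 0, "wy": 0, "wz": 0, "gripper": 5}

```text
time_s: 17.1
position: [0.5121, -0.1663, 0.2679]
tool_rot: [[0.085, 0.996, 0.0], [0.996, -0.085, -0.0], [-0.0, 0.0, -1.0]]
ft_force: [-0.6, 0.6, 1.5]
grip_width: 0.0654
```

Emit:
step_arm:
  increments:
    - {"x": 0, "y": 0, "z": 0.1, "wx": 0, "wy": 0, "wz": 0, "gripper": 5}
    - {"x": 0, "y": 0, "z": 0, "wx": 0, "wy": 0, "wz": 0, "gripper": 5}
    - {"x": 0, "y": 0, "z": 0, "wx": 0, "wy": 0, "wz": 0, "gripper": 5}

```text
time_s: 17.4
position: [0.5121, -0.1664, 0.2668]
tool_rot: [[0.085, 0.996, 0.0], [0.996, -0.085, -0.0], [-0.0, 0.0, -1.0]]
ft_force: [-1.1, -0.1, 1.3]
grip_width: 0.0651
```

```bash
python3 - <<'E'
from h import *
force(); st()
E
```

```text
F [-0.27  0.01  1.89] [0.56 0.42 0.62]
{'time_s': 17.65, 'position': [0.5121, -0.1663, 0.2668], 'tool_rot': [[0.0847, 0.9964, 0.0002], [0.9964, -0.0847, -0.0001], [-0.0001, 0.0002, -1.0]], 'ft_force': [-0.2561, -0.6045, 1.2678], 'grip_width': 0.0653}
```

Emit:
step_arm:
  increments:
    - {"x": 0, "y": 0.1, "z": -0.1, "wx": 0, "wy": 0, "wz": 0, "gripper": 5}
    - {"x": 0, "y": 0, "z": 0, "wx": 0, "wy": 0, "wz": 0, "gripper": 5}
    - {"x": 0, "y": 0, "z": 0, "wx": 0, "wy": 0, "wz": 0, "gripper": 5}

```text
time_s: 17.95
position: [0.513, -0.1664, 0.2676]
tool_rot: [[0.085, 0.996, -0.001], [0.996, -0.085, 0.0], [0.0, -0.001, -1.0]]
ft_force: [-1.9, 0.0, 1.5]
grip_width: 0.0654
```

```bash
python3 - <<'E'
from h import *
force(); st()
E
```

```text
F [-2.51 -0.11  1.3 ] [0.53 0.3  0.37]
{'time_s': 18.2, 'position': [0.513, -0.1664, 0.2677], 'tool_rot': [[0.0847, 0.9964, -0.0003], [0.9964, -0.0847, 0.0002], [0.0001, -0.0003, -1.0]], 'ft_force': [-2.5698, -0.563, 1.2897], 'grip_width': 0.0655}
```

Emit:
step_arm:
  increments:
    - {"x": 0, "y": 0.1, "z": 0, "wx": 0, "wy": 0, "wz": 0, "gripper": 5}
    - {"x": 0, "y": 0, "z": 0, "wx": 0, "wy": 0, "wz": 0, "gripper": 5}
    - {"x": 0, "y": 0, "z": 0, "wx": 0, "wy": 0, "wz": 0, "gripper": 5}

```text
time_s: 18.5
position: [0.5139, -0.1664, 0.2676]
tool_rot: [[0.085, 0.996, -0.001], [0.996, -0.085, 0.0], [0.0, -0.001, -1.0]]
ft_force: [-4.7, -0.2, 1.7]
grip_width: 0.0654
```

```bash
python3 - <<'E'
from h import *
force(); st()
E
```

```text
F [-3.71  0.37  1.18] [0.29 0.46 0.37]
{'time_s': 18.75, 'position': [0.514, -0.1665, 0.2677], 'tool_rot': [[0.0847, 0.9964, -0.0005], [0.9964, -0.0847, 0.0002], [0.0002, -0.0005, -1.0]], 'ft_force': [-4.0324, 0.879, 0.7461], 'grip_width': 0.0655}
```

Emit:
step_arm:
  increments:
    - {"x": 0, "y": -0.3, "z": -0.05, "wx": 0, "wy": 0, "wz": 0, "gripper": 5}
    - {"x": 0, "y": 0, "z": 0, "wx": 0, "wy": 0, "wz": 0, "gripper": 5}
    - {"x": 0, "y": 0, "z": 0, "wx": 0, "wy": 0, "wz": 0, "gripper": 5}

```text
time_s: 19.05
position: [0.5113, -0.1663, 0.2685]
tool_rot: [[0.085, 0.996, 0.001], [0.996, -0.085, -0.0], [-0.0, 0.002, -1.0]]
ft_force: [1.4, -0.1, 1.2]
grip_width: 0.0653
```

```bash
python3 - <<'E'
from h import *
force(); st()
E
```

```text
F [ 1.5  -0.21  0.51] [0.16 0.53 0.42]
{'time_s': 19.3, 'position': [0.5112, -0.1663, 0.2683], 'tool_rot': [[0.0847, 0.9964, 0.0006], [0.9964, -0.0847, -0.0003], [-0.0003, 0.0006, -1.0]], 'ft_force': [1.3008, -0.5952, -0.0866], 'grip_width': 0.0653}
```

Emit:
step_arm:
  increments:
    - {"x": 0.2, "y": 0, "z": 0, "wx": 0, "wy": 0, "wz": 0, "gripper": 5}
    - {"x": 0, "y": 0, "z": 0, "wx": 0, "wy": 0, "wz": 0, "gripper": 5}
    - {"x": 0, "y": 0, "z": 0, "wx": 0, "wy": 0, "wz": 0, "gripper": 5}

```text
time_s: 19.6
position: [0.5113, -0.1646, 0.2683]
tool_rot: [[0.085, 0.996, 0.0], [0.996, -0.085, -0.001], [-0.001, 0.0, -1.0]]
ft_force: [-0.9, -5.2, 0.5]
grip_width: 0.0653
```

```bash
python3 - <<'E'
from h import *
force(); st()
E
```

```text
F [ 0.09 -5.3   0.18] [0.28 0.42 0.29]
{'time_s': 19.85, 'position': [0.5113, -0.1646, 0.2683], 'tool_rot': [[0.0847, 0.9964, 0.0003], [0.9964, -0.0847, -0.001], [-0.001, 0.0003, -1.0]], 'ft_force': [0.5178, -5.5054, 0.6411], 'grip_width': 0.0651}
```

Emit:
step_arm:
  increments:
    - {"x": -0.2, "y": 0, "z": 0, "wx": 0, "wy": 0, "wz": 0, "gripper": 5}
    - {"x": -0.2, "y": 0, "z": 0, "wx": 0, "wy": 0, "wz": 0, "gripper": 5}
    - {"x": 0, "y": 0, "z": 0, "wx": 0, "wy": 0, "wz": 0, "gripper": 5}
    - {"x": 0, "y": 0, "z": 0, "wx": 0, "wy": 0, "wz": 0, "gripper": 5}

```text
time_s: 20.25
position: [0.5108, -0.168, 0.2681]
tool_rot: [[0.085, 0.996, -0.001], [0.996, -0.085, 0.001], [0.001, -0.001, -1.0]]
ft_force: [-0.4, 1.6, 0.7]
grip_width: 0.0654
```

```bash
python3 - <<'E'
from h import *
force(); st()
E
```

```text
F [-1.08  1.35  0.43] [0.52 0.41 0.35]
{'time_s': 20.5, 'position': [0.5108, -0.1681, 0.2681], 'tool_rot': [[0.0846, 0.9964, -0.0005], [0.9964, -0.0846, 0.0003], [0.0003, -0.0005, -1.0]], 'ft_force': [-0.7815, 2.0069, 0.3706], 'grip_width': 0.0654}
```

The walls push back on +x, +y and slightly on −y, so the jar is captured in the seat. I'll centre it and press lightly to square the foot.

Emit:
step_arm:
  increments:
    - {"x": 0.12, "y": 0, "z": 0, "wx": 0, "wy": 0, "wz": 0, "gripper": 5}
    - {"x": 0, "y": 0, "z": 0.1, "wx": 0, "wy": 0, "wz": 0, "gripper": 5}
    - {"x": 0, "y": 0, "z": 0.1, "wx": 0, "wy": 0, "wz": 0, "gripper": 5}
    - {"x": 0, "y": 0, "z": 0, "wx": 0, "wy": 0, "wz": 0, "gripper": 5}
    - {"x": 0, "y": 0, "z": 0, "wx": 0, "wy": 0, "wz": 0, "gripper": 5}
    - {"x": 0, "y": 0, "z": 0, "wx": 0, "wy": 0, "wz": 0, "gripper": 5}

```text
time_s: 21.1
position: [0.5111, -0.1672, 0.2664]
tool_rot: [[0.085, 0.996, 0.0], [0.996, -0.085, -0.001], [-0.0, 0.0, -1.0]]
ft_force: [-1.3, -2.4, 2.7]
grip_width: 0.0651
```

```bash
python3 - <<'E'
from h import *
w=force(); st(); np.save("pics/wrist.npy",w,allow_pickle=True)
s=snap("scene","s6.png",(200,150,320,250),4)
cv2.imwrite("pics/c6.png",np.hstack([w["color"][60:400,120:440],cv2.resize(cv2.imread("pics/s6.png"),(408,340))]))
E
```

```text
F [-1.11 -2.74  2.09] [0.29 0.82 0.12]
{'time_s': 21.35, 'position': [0.5111, -0.1672, 0.2663], 'tool_rot': [[0.0847, 0.9964, 0.0003], [0.9964, -0.0847, -0.0005], [-0.0004, 0.0003, -1.0]], 'ft_force': [-0.7027, -2.7522, 2.1268], 'grip_width': 0.0652}
```

View pics/c6.png

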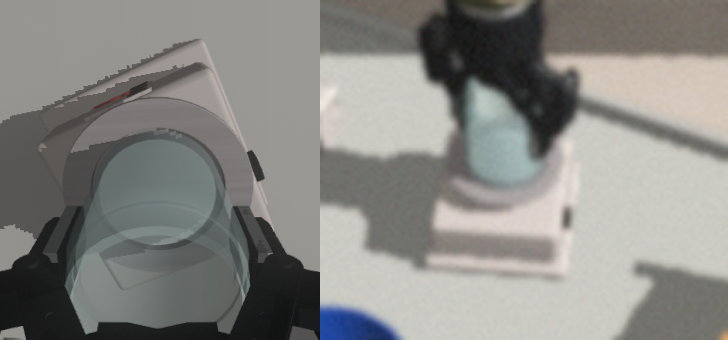

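The wrist crop shows the jar's foot inside the seat, centred near (158,190), with an even dark ring around it. Next I'll ease the load down to the jar's own weight, then let go.

Emit:
step_arm:
  increments:
    - {"x": -0.05, "y": -0.03, "z": -0.1, "wx": 0, "wy": 0, "wz": 0, "gripper": 5}
    - {"x": 0, "y": 0, "z": -0.1, "wx": 0, "wy": 0, "wz": 0, "gripper": 5}
    - {"x": 0, "y": 0, "z": 0, "wx": 0, "wy": 0, "wz": 0, "gripper": 5}
    - {"x": 0, "y": 0, "z": 0, "wx": 0, "wy": 0, "wz": 0, "gripper": 5}
    - {"x": 0, "y": 0, "z": 0, "wx": 0, "wy": 0, "wz": 0, "gripper": 5}
  newtons: 20

```text
time_s: 21.9
position: [0.5107, -0.1674, 0.2681]
tool_rot: [[0.085, 0.996, -0.0], [0.996, -0.085, 0.0], [0.0, -0.0, -1.0]]
ft_force: [1.8, 0.6, 0.8]
grip_width: 0.0654
```

```bash
python3 - <<'E'
from h import *
force(); st()
E
```

```text
F [1.61 0.71 0.98] [0.54 0.52 0.21]
{'time_s': 22.15, 'position': [0.5106, -0.1674, 0.2681], 'tool_rot': [[0.0847, 0.9964, -0.0002], [0.9964, -0.0847, 0.0004], [0.0003, -0.0002, -1.0]], 'ft_force': [1.282, 1.0972, 1.2403], 'grip_width': 0.0653}
```

Emit:
step_arm:
  increments:
    - {"x": 0, "y": 0, "z": 0, "wx": 0, "wy": 0, "wz": 0, "gripper": 6.8}
    - {"x": 0, "y": 0, "z": 0, "wx": 0, "wy": 0, "wz": 0, "gripper": 7.2}
    - {"x": 0, "y": 0, "z": 0, "wx": 0, "wy": 0, "wz": 0, "gripper": 8.0}
    - {"x": 0, "y": 0, "z": 0, "wx": 0, "wy": 0, "wz": 0, "gripper": 8.54}
    - {"x": 0, "y": 0, "z": 0, "wx": 0, "wy": 0, "wz": 0, "gripper": 8.54}
    - {"x": 0, "y": 0, "z": 0, "wx": 0, "wy": 0, "wz": 0, "gripper": 8.54}

```text
time_s: 22.75
position: [0.5107, -0.1675, 0.2682]
tool_rot: [[0.085, 0.996, -0.0], [0.996, -0.085, 0.0], [0.0, -0.0, -1.0]]
ft_force: [0.2, 0.0, 0.7]
grip_width: 0.0853
```

Emit:
step_arm:
  increments:
    - {"x": 0, "y": 0, "z": -1, "wx": 0, "wy": 0, "wz": 0, "gripper": 8.54}
    - {"x": 0, "y": 0, "z": -2, "wx": 0, "wy": 0, "wz": 0, "gripper": 8.54}
    - {"x": 0, "y": 0, "z": -3, "wx": 0, "wy": 0, "wz": 0, "gripper": 8.54}
    - {"x": 0, "y": 0, "z": -3, "wx": 0, "wy": 0, "wz": 0, "gripper": 8.54}
    - {"x": 0, "y": 0, "z": -3, "wx": 0, "wy": 0, "wz": 0, "gripper": 8.54}
    - {"x": 0, "y": 1.5, "z": -3, "wx": 0, "wy": 0, "wz": 0, "gripper": 8.54}
    - {"x": 0, "y": 3, "z": -1, "wx": 0, "wy": 0, "wz": 0, "gripper": 8.54}
    - {"x": 0, "y": 3, "z": 0, "wx": 0, "wy": 0, "wz": 0, "gripper": 8.54}
    - {"x": 0, "y": 1.5, "z": 0, "wx": 0, "wy": 0, "wz": 0, "gripper": 8.54}
    - {"x": 0, "y": 0, "z": 0, "wx": 0, "wy": 0, "wz": 0, "gripper": 8.54}

```text
time_s: 23.75
position: [0.6014, -0.1751, 0.4281]
tool_rot: [[0.084, 0.996, -0.0], [0.996, -0.084, 0.0], [0.0, -0.0, -1.0]]
ft_force: [-0.0, -0.1, 0.5]
grip_width: 0.0855
```

```bash
python3 - <<'E'
from h import *
w=snap("wrist","w7.png",(170,0,400,240),2.5); force(); st()
a=np.linspace(0,2*np.pi,90); v=w["color"].copy()
for z,r,c in ((.0695,.031,(0,0,255)),(.0695+.085,.029,(0,255,0)),(.0745,.035,(255,0,0))):
    q=proj(w,np.c_[.5107+r*np.cos(a),-.167+r*np.sin(a),np.full(90,z)]); cv2.polylines(v,[np.round(q*16).astype(np.int32)],True,c,1,cv2.LINE_AA,4)
print(proj(w,[[.511,-.167,.07],[.511,-.167,.155]]))
cv2.imwrite("pics/w7.png",np.hstack([cv2.resize(i[0:260,170:400],None,fx=1.7,fy=1.7,interpolation=cv2.INTER_CUBIC) for i in (w["color"],v)]))
E
```

```text
F [-0.14  0.06 -0.19] [0.43 0.36 0.82]
{'time_s': 24.05, 'position': [0.5997, -0.175, 0.4288], 'tool_rot': [[0.0849, 0.9964, 0.0003], [0.9964, -0.0849, -0.0002], [-0.0002, 0.0003, -1.0]], 'ft_force': [0.6554, 0.4476, -0.8858], 'grip_width': 0.0857}
[[277.05321214  80.8505071 ]
 [277.04404649  77.029348  ]]
```

The picture limit is reached, so I'll check level and seating numerically. The method fits the known circles (rim, seat, jar mouth) to image edges.

```bash
python3 - <<'E'
from h import *
from scipy.ndimage import map_coordinates
a=np.linspace(0,2*np.pi,120,endpoint=False)
def fit(im,z,r,c0=(.5105,-.1667),s=.009):
    g=cv2.GaussianBlur(cv2.cvtColor(im["color"],cv2.COLOR_BGR2GRAY).astype(float),(0,0),.8)
    G=np.hypot(cv2.Sobel(g,-1,1,0),cv2.Sobel(g,-1,0,1)); best=[]
    for dx in np.arange(-s,s+1e-6,.0005):
        for dy in np.arange(-s,s+1e-6,.0005):
            q=proj(im,np.c_[c0[0]+dx+r*np.cos(a),c0[1]+dy+r*np.sin(a),np.full(120,z)])
            best.append((np.minimum(map_coordinates(G,[q[:,1],q[:,0]],order=1),60).mean(),c0[0]+dx,c0[1]+dy))
    best.sort(reverse=True); b=np.array(best[:6]); return np.round(np.r_[b[0],b[:,1:].mean(0)],4)
w=load("wrist"); t=snap("top","t8.png")
for n,im in (("wrist",w),("top",t)):
    for lab,z,r in (("rim",.0745,.05),("seat",.0745,.035),("foot",.0715,.033),("body top",.1345,.033),("mouth",.1545,.029)):
        print(n,lab,fit(im,z,r))
# scan the mouth height: score against assumed z (home .1545, on rim .1595)
print([(round(z,4),fit(w,z,.029,s=.003)[0]) for z in (.1505,.1525,.1545,.1565,.1585,.1605)])
E
```

```text
wrist rim [52.0389  0.5095 -0.1662  0.5095 -0.1664]
wrist seat [47.8208  0.5035 -0.1692  0.5046 -0.1689]
wrist foot [50.9023  0.509  -0.1702  0.5088 -0.1704]
wrist body top [40.3299  0.5165 -0.1602  0.5173 -0.1609]
wrist mouth [47.1505  0.508  -0.1672  0.5088 -0.1665]
top rim [28.225   0.5015 -0.1602  0.5016 -0.1603]
top seat [28.6413  0.509  -0.1752  0.5088 -0.1754]
top foot [28.9387  0.5015 -0.1697  0.5015 -0.169 ]
top body top [30.3348  0.5015 -0.1757  0.5021 -0.1755]
top mouth [29.88    0.502  -0.1757  0.5027 -0.1757]
[(0.1505, np.float64(49.8268)), (0.1525, np.float64(47.9315)), (0.1545, np.float64(47.1505)), (0.1565, np.float64(48.443)), (0.1585, np.float64(46.478)), (0.1605, np.float64(43.4974))]
```

Emit:
step_arm:
  increments:
    - {"x": 4, "y": 0, "z": 0, "wx": 0, "wy": 0, "wz": 0, "gripper": 8.54}
    - {"x": 4, "y": 0, "z": 0, "wx": 0, "wy": 0, "wz": 0, "gripper": 8.54}
    - {"x": 4, "y": 0, "z": 0, "wx": 0, "wy": 0, "wz": 0, "gripper": 8.54}
    - {"x": 4, "y": 0, "z": 0, "wx": 0, "wy": 0, "wz": 0, "gripper": 8.54}
    - {"x": 4, "y": 0, "z": 0, "wx": 0, "wy": 0, "wz": 0, "gripper": 8.54}
    - {"x": 4, "y": 0, "z": 0, "wx": 0, "wy": 0, "wz": 0, "gripper": 8.54}
    - {"x": 0, "y": 0, "z": 0, "wx": 0, "wy": 0, "wz": 0, "gripper": 8.54}

```text
time_s: 24.8
position: [0.6201, 0.0681, 0.4285]
tool_rot: [[0.08, 0.997, 0.0], [0.997, -0.08, 0.001], [0.001, 0.0, -1.0]]
ft_force: [-0.8, 0.2, 0.5]
grip_width: 0.0853
```

```bash
python3 - <<'E'
from h import *
from scipy.ndimage import map_coordinates
a=np.linspace(0,2*np.pi,120,endpoint=False)
def fit(im,z,r,c0=(.5095,-.1665),s=.006):
    g=cv2.GaussianBlur(cv2.cvtColor(im["color"],cv2.COLOR_BGR2GRAY).astype(float),(0,0),.7)
    G=np.hypot(cv2.Sobel(g,-1,1,0),cv2.Sobel(g,-1,0,1)); best=[]
    for dx in np.arange(-s,s+1e-6,.0005):
        for dy in np.arange(-s,s+1e-6,.0005):
            q=proj(im,np.c_[c0[0]+dx+r*np.cos(a),c0[1]+dy+r*np.sin(a),np.full(120,z)])
            best.append((np.minimum(map_coordinates(G,[q[:,1],q[:,0]],order=1),60).mean(),c0[0]+dx,c0[1]+dy))
    best.sort(reverse=True); b=np.array(best[:6]); return np.round(np.r_[b[0],b[:,1:].mean(0)],4)
t=snap("top","t9.png"); s=snap("scene","s9.png")
for n,im in (("top",t),("scene",s)):
    for lab,z,r in (("rim",.0745,.05),("body top",.1345,.033),("mouth home",.1545,.029),("mouth high",.1595,.029)): print(n,lab,fit(im,z,r))
st()
E
```

```text
top rim [53.1489  0.5095 -0.1645  0.5094 -0.1648]
top body top [59.4386  0.509  -0.164   0.509  -0.1643]
top mouth home [54.8645  0.5035 -0.1605  0.5035 -0.1622]
top mouth high [54.061   0.5065 -0.163   0.5067 -0.1628]
scene rim [55.3327  0.508  -0.1665  0.5084 -0.1668]
scene body top [49.261   0.5035 -0.172   0.5039 -0.1722]
scene mouth home [51.2155  0.506  -0.168   0.5063 -0.168 ]
scene mouth high [51.2752  0.5105 -0.166   0.5104 -0.1657]
{'time_s': 24.9, 'position': [0.6204, 0.0645, 0.4284], 'tool_rot': [[0.0833, 0.9965, 0.0001], [0.9965, -0.0833, -0.0003], [-0.0003, 0.0001, -1.0]], 'ft_force': [0.1766, -0.737, 0.5546], 'grip_width': 0.0854}
```

In the top view, the jar's body-top circle is within about 0.7 mm of the rim centre. A foot up on the rim would shift it by about 5 mm, so the jar is level in its seat and I'm handing in.

```bash
python3 -c "
from rig import env
env.close_job()"
```

```text
the job is handed in; nothing more can be done
```

I opened the drawer about 131 mm and lifted out the wider jar. I set it on the white scale, let go and handed the job in at about 25 s of the 72 s allowed. No verdict was reported.

**Finding the seat:** At first touch the foot caught on the rim. A 2–3 mm shift in +x freed it, and it then went about 2.6 mm further down before meeting the platform again. Nudging it sideways met clear resistance on +x and +y and a weaker push on −y. I then centred it and pressed lightly. The most the platform took was about 4 N, roughly 3.4 mm of plunger travel by my estimate, well short of the 1 kg mark. I eased that down to about 2.3 mm before letting go.

**Last checks:**
- **Level:** The clearest fit was in the top view. It put the top of the jar's body within about 0.7 mm of the platform's centre, where a foot up on the rim would shift it about 5 mm.
- **Weaker fits:** The jar's mouth and the scene-camera fits were scattered by several millimetres. They neither confirm nor contradict the level reading.
- **Height:** The 2.6 mm drop is less than the full 5 mm seat depth. I put that down to the bevel catching the rim at first touch. I never measured the jar's height in the seat directly.
- **Not viewed:** I used up the picture limit before the jar was released. I did not look again at the slim jar, bowl or egg cup, but no move went near the bowl or egg cup, and the slim jar stayed clear of the fingers in the views I had.

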